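# Find the full washer tin by feel and hold it up

### The job

Three identical closed tins of washers stand on the metal bench, and only one is full. Working from the robot's left to its right, heft them one at a time: lift each about 5 cm off the bench and put it back upright where it stood. Then pick up the heaviest again (if the last one is the heaviest you may simply keep hold of it) and hold it up, upright and still, about 20 cm above the bench, and finish while still holding it, with the other two tins standing in their places and the tools and bowl around them undisturbed.

Things in the scene. Friction and masses are not known exactly. Their poses are not given: they have to be found in the camera images.
- tin_left_centre (a point): closed round steel tin, one of three alike: 60 mm across (62 at the lid), 80 tall, upright; this point is its centre, half-way up, z up. Inside, hidden, is a stack of steel washers with 1 or 2 mm of play. One tin weighs 0.75 to 0.87 kg in all, the others under 0.47 kg; which one changes each time. This is the tin on the robot's left (largest y).
- tin_mid_centre (a point): closed round steel tin, one of three alike: 60 mm across (62 at the lid), 80 tall, upright; this point is its centre, half-way up, z up. Inside, hidden, is a stack of steel washers with 1 or 2 mm of play. One tin weighs 0.75 to 0.87 kg in all, the others under 0.47 kg; which one changes each time. This is the middle tin.
- tin_right_centre (a point): closed round steel tin, one of three alike: 60 mm across (62 at the lid), 80 tall, upright; this point is its centre, half-way up, z up. Inside, hidden, is a stack of steel washers with 1 or 2 mm of play. One tin weighs 0.75 to 0.87 kg in all, the others under 0.47 kg; which one changes each time. This is the tin on the robot's right (smallest y).
- screwdriver_grip (a point): bystander: screwdriver 200 mm long lying between the left and middle tins, handle 26 mm thick; this point is in the middle of its handle, x towards the blade. Leave it alone.
- wrench_grip (a point): bystander: chrome wrench about 170 mm long, 38 mm wide and 8 mm thick lying between the middle and right tins; this point is on its shank, 36 mm from the middle towards the ring end (which is nearest the robot), x towards the open jaw. Leave it alone.
- hammer_grip (a point): bystander: tack hammer 260 mm long lying to the right of the tins, 26 mm high; this point is on its handle, 65 mm short of the head, x towards the head. Leave it alone.
- bowl: bystander: white ceramic bowl of washers, 120 mm across, 55 mm high, beyond the tins; the point is the centre of its underside. Leave it alone.

How it is judged:
On the way, in this order (a step that is already met when the one before it is completed fails the run):
1. the left tin is lifted clear of the bench in the gripper (height (world z) of tin_left_centre above 0.06 m and contact force between tin_left and the fingers above 0.5 N), for 0.2 s.
2. the left tin is back upright in its place and the middle tin is lifted clear (height (world z) of tin_left_centre below 0.045 m and angle between tin_left_centre's own z axis and vertical below 0.15 rad and distance of tin_left_centre from where it was at the start of the episode below 0.05 m and height (world z) of tin_mid_centre above 0.06 m and contact force between tin_mid and the fingers above 0.5 N), for 0.2 s.
3. the left and middle tins are back upright in their places and the right tin is lifted clear (height (world z) of each of tin_left_centre, tin_mid_centre below 0.045 m and angle between each of tin_left_centre, tin_mid_centre's own z axis and vertical below 0.15 rad and distance of each of tin_left_centre, tin_mid_centre from where it was at the start of the episode below 0.05 m and height (world z) of tin_right_centre above 0.06 m and contact force between tin_right and the fingers above 0.5 N), for 0.2 s.
At the end, for the whole second after the job is handed in: The heaviest tin is held in the gripper alone, still and within 20 degrees of upright, its underside at least 14 cm above the bench; the other two stand released and upright on the bench within 5 cm of where they started (height (world z) of stack_a_c0 above 0.14 m and ((height (world z) of tin_left_centre above 0.18 m and angle between tin_left_centre's own z axis and vertical below 0.35 rad and linear speed of tin_left below 0.05 m/s and contact force between tin_left and the fingers above 1 N) or ((height (world z) of tin_left_centre below 0.045 m and angle between tin_left_centre's own z axis and vertical below 0.15 rad and distance of tin_left_centre from where it was at the start of the episode below 0.05 m) and linear speed of tin_left below 0.03 m/s and contact force between tin_left and the fingers below 0.1 N)) and ((height (world z) of tin_mid_centre above 0.18 m and angle between tin_mid_centre's own z axis and vertical below 0.35 rad and linear speed of tin_mid below 0.05 m/s and contact force between tin_mid and the fingers above 1 N) or ((height (world z) of tin_mid_centre below 0.045 m and angle between tin_mid_centre's own z axis and vertical below 0.15 rad and distance of tin_mid_centre from where it was at the start of the episode below 0.05 m) and linear speed of tin_mid below 0.03 m/s and contact force between tin_mid and the fingers below 0.1 N)) and ((height (world z) of tin_right_centre above 0.18 m and angle between tin_right_centre's own z axis and vertical below 0.35 rad and linear speed of tin_right below 0.05 m/s and contact force between tin_right and the fingers above 1 N) or ((height (world z) of tin_right_centre below 0.045 m and angle between tin_right_centre's own z axis and vertical below 0.15 rad and distance of tin_right_centre from where it was at the start of the episode below 0.05 m) and linear speed of tin_right below 0.03 m/s and contact force between tin_right and the fingers below 0.1 N))); the arm keeps its last pose, push and grip.
It fails at once if the screwdriver is moved by more than 4 cm (distance of screwdriver_grip from where it was at the start of the episode above 0.04 m).
It fails at once if the wrench is moved by more than 4 cm (distance of wrench_grip from where it was at the start of the episode above 0.04 m).
It fails at once if the hammer is moved by more than 4 cm (distance of hammer_grip from where it was at the start of the episode above 0.04 m).
It fails at once if the bowl of washers is moved by more than 4 cm (distance of bowl from where it was at the start of the episode above 0.04 m).
It fails at once if a tin is tipped over (angle between any of tin_left_centre, tin_mid_centre, tin_right_centre's own z axis and vertical above 0.8 rad).
It also fails if it takes over 72 s, if anything falls off the work surface, if the arm or the gripper's body presses on something with over 40 N, if the wrist force passes 120 N, or if a joint passes its speed limit or range.

### The arm

A 6-joint arm with a two-finger parallel gripper is mounted at the origin on the work surface. World frame = base frame: x ahead of the robot, y to its left, z up, the work surface at z = 0. Lengths are in m, angles in rad, forces in N, time in s.
With the tool pointing down it reaches from about 0.35 to 0.775 m from the base axis. Payload 7.3 kg.
Tool frame: the origin (TCP) lies at the very end of the fingers, on their centre line; the grasp point (between the pads) lies grip_point_offset behind it (grip_point_offset is the distance from the TCP to the grasp point, in m); z points along the fingers, y is the direction in which the jaws open and shut (so a half turn about z gives the same grasp; the last joint's range is limited). The gripper opens to 92 mm and grips with 3 to 60 N. Pads are 19 mm wide; open, the fingers measure 130 mm over their backs; the gripper's body (75 mm by 190 mm) begins 47 mm behind the grasp point.
Start: joints at [-1.44, 0.342, 1.524, -0, 1.275, -0.146], TCP at [0.143, -0.505, 0.227] pointing down, gripper open.
Joint ranges: [-2.53, 2.53], [-0.77, 2.02], [0.04, 2.7], [-1, 4.14], [0.28, 2.66], [-3.11, 3.11]. Speed limits (rad/s): [2.57, 2.57, 3.14, 3.14, 3.14, 3.14].

### API

Orientations are given as [roll, pitch, yaw] about the fixed x, y, z axes, in that order (R = Rz(yaw) Ry(pitch) Rx(roll)).
In Python, from cell import * gives the robot as it stands.
- The arm moves only by the shell command python3 -m inch 'ROWS' [OPENING] [FORCE]. ROWS is JSON, a list that holds one entry, the list of rows, each a list of 4 numbers: the shift along the tool's x, y, z in mm, then the turn about the tool's z in rad. In form: [[[x, y, z, roll], ...]]. A call has 1 to 10 rows; each row shifts and turns the commanded pose from where the row before left it, along the tool's axes as they then stand; what a row does not reach is not made up. A row lasts 1/8 s, in which the tool goes at most 62.5 mm and 10.7 degrees, less where a joint would pass 70% of its speed; a pose out of reach is approached as far as the arm can. A call with a gripper value outside its range is refused whole. OPENING is the closure, from -1 (fully open) to 1 (shut), set as the call begins (- or left out, the last holds). The fingers move at their own pace and stop on an object; FORCE is the grip in N (left out, the last holds). Time passes only in rows, so rows that do not move let the fingers close. It gives the time, the measured TCP pose, the force and the opening at its end, in the units of the state.
- observe(): the state, without advancing time (a new reading comes with each control period).
- read_camera(name): name is "side" or "top"; returns a dict with "img" (420x560x3 uint8, blue, green, red), "fx", "fy", "cx", "cy" (pixels), "k1" (the pictures are not rectified: a ray, as slopes to the right and down, at radius r is drawn at 1 + k1 r^2 times it, then the intrinsics apply), "eye" and "rotation" of the camera in the world. Camera axes: x right, y down, z forward; pixel columns grow to the right and rows downward; lengths in m; the calibration is good to about 2 mm. A picture is of the moment at which its call begins. There is no depth.
- hand_in(): hands the job in, once; it reports no verdict.
Trained networks look in the newest picture that a camera, given by its name, has taken for a name from the list of things; names that differ only in an ending like _2 or _b are one class to them, and where a whole thing is asked for, a point or a joint stands for the part that bears it (a point fixed in the world has none). Each returns a list of dicts, best first, with "conf" (0 to 1); they miss things now and then, are a little off and sometimes report something else, mostly with a low value. They report only what shows in the picture. A call takes as long as a camera call.
- boxes_of(camera, label): "at" ([row, column] in pixels, amid what is visible of it).
- place_of(camera, label): "at" ([row, column] in pixels: a listed point, or the origin of a listed thing).
The state is a dict: "time": time; "qpos": joint angles; "qvel": joint speeds; "joint_efforts": joint torques, N m; "tool_pos": TCP position; "tool_rot": TCP orientation; "contact_force": force on the tool from outside, world axes, zero at the start; "torque": the same for the moment, N m; "opening": finger opening in m.
Only numpy, scipy, OpenCV 4.12 (cv2) and the standard library are available. Lean on these libraries where they do the work, as an engineer would, in place of code of your own. Each camera call takes 0.05 s, during which the arm holds its last target. There are 200 camera calls.

## Working session

There is one attempt and no reset: what is moved stays moved. The work goes in short steps, Python scripts to look and compute and a shell command to move; the robot and the scene stay as the last step left them, time stands still between calls to the robot, and variables do not carry over. Pictures are saved under pics/ and viewed, about 8 in all and at most 12, crops included, and the job is handed in when it is done.

```bash
mkdir -p pics; ls; cat > h.py <<'E'
from cell import *
import numpy as np, cv2
def ray(c,at):
    v,u=at; x=(u-c["cx"])/c["fx"]; y=(v-c["cy"])/c["fy"]
    xd=np.array([x,y]); p=xd.copy()
    for _ in range(20): p=xd/(1+c["k1"]*(p@p))
    return np.array(c["rotation"])@np.array([p[0],p[1],1.])
def onz(c,at,z):
    d=ray(c,at); e=np.array(c["eye"]); return e+d*(z-e[2])/d[2]
E
python3 - <<'E'
from h import *
o=observe()
for k in o: print(k,np.round(o[k],3))
print([n for n in dir() if 'grip' in n], grip_point_offset if 'grip_point_offset' in globals() else None)
for n in("top","side"):
    c=read_camera(n); cv2.imwrite(f"pics/{n}0.png",c["img"]); print(n,np.round(c["eye"],3))
    for l,z in [("tin_left_centre",.04),("tin_mid_centre",.04),("tin_right_centre",.04),("screwdriver_grip",.013),("wrench_grip",.004),("hammer_grip",.013),("bowl",0.)]:
        for r in place_of(n,l)[:4]: print(l,round(r["conf"],2),np.round(r["at"]),np.round(onz(c,r["at"],z),3))
E
```

```text
pics
time 0.0
qpos [-1.44   0.343  1.525 -0.     1.275 -0.146]
qvel [ 0.     0.     0.002 -0.001  0.002 -0.001]
joint_efforts [  0.    -43.123 -24.422   0.072   0.056  -0.   ]
tool_pos [ 0.143 -0.505  0.226]
tool_rot [-3.14  -0.     0.277]
contact_force [ 0.378 -0.443  0.813]
torque [-0.066  0.005 -0.014]
opening 0.092
['grip_point_offset'] 0.0188
top [ 0.48  -0.067  1.041]Traceback (most recent call last):
  File "<stdin>", line 8, in <module>
  File "h.py", line 9, in onz
    d=ray(c,at); e=np.array(c["eye"]); return e+d*(z-e[2])/d[2]
                                                           ~^^^
IndexError: invalid index to scalar variable.
```

```bash
sed -i 's/np.array(c\["rotation"\])@/Rotation.from_euler("xyz",c["rotation"]).as_matrix()@/; s/^import numpy.*/&\nfrom scipy.spatial.transform import Rotation/' h.py
python3 - <<'E'
from h import *
for n in("top","side"):
    c=read_camera(n); cv2.imwrite(f"pics/{n}0.png",c["img"]); print(n,np.round(c["eye"],3),c["rotation"])
    for l,z in [("tin_left_centre",.04),("tin_mid_centre",.04),("tin_right_centre",.04),("screwdriver_grip",.013),("wrench_grip",.004),("hammer_grip",.013),("bowl",0.)]:
        for r in place_of(n,l)[:4]: print(l,round(r["conf"],2),np.round(r["at"]),np.round(onz(c,r["at"],z),3))
E
```

```text
top [ 0.48  -0.067  1.041] [-3.01701187e+00  2.41589139e-03 -1.56381634e+00]
tin_left_centre 0.75 [249. 144.] [0.503 0.25  0.04 ]
tin_left_centre 0.18 [243. 412.] [ 0.522 -0.388  0.04 ]
tin_mid_centre 0.77 [228. 248.] [0.555 0.003 0.04 ]
tin_mid_centre 0.32 [241. 413.] [ 0.526 -0.391  0.04 ]
tin_right_centre 0.58 [244. 356.] [ 0.519 -0.253  0.04 ]
screwdriver_grip 0.81 [268. 197.] [0.46  0.126 0.013]
wrench_grip 0.64 [270. 300.] [ 0.458 -0.122  0.004]
hammer_grip 0.92 [243. 413.] [ 0.523 -0.401  0.013]
bowl 0.86 [159. 292.] [ 0.733 -0.103  0.   ]
side [ 0.504 -0.663  0.723] [-2.38086808  0.01852122 -0.18702602]
tin_left_centre 0.93 [152. 211.] [0.497 0.228 0.04 ]
tin_mid_centre 0.6 [208. 241.] [0.547 0.007 0.04 ]
tin_right_centre 0.89 [309. 245.] [ 0.519 -0.254  0.04 ]
screwdriver_grip 0.58 [186. 206.] [0.471 0.131 0.013]
wrench_grip 0.7 [271. 207.] [ 0.452 -0.127  0.004]
hammer_grip 0.78 [389. 263.] [ 0.527 -0.396  0.013]
bowl 0.66 [245. 336.] [ 0.742 -0.111  0.   ]
```

View pics/top0.png

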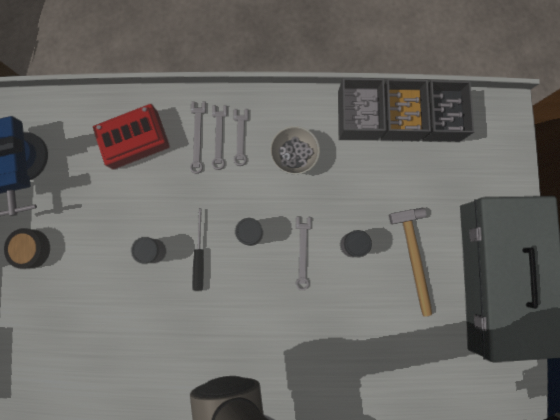

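View pics/side0.png

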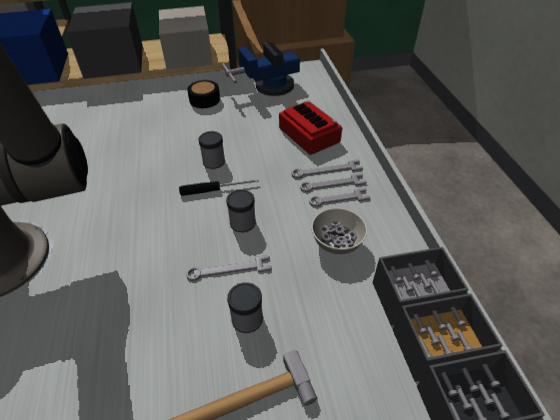

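```bash
cat >> h.py <<'E'
def proj(c,P):
    R=Rotation.from_euler("xyz",c["rotation"]).as_matrix(); q=(np.atleast_2d(P)-c["eye"])@R
    p=q[:,:2]/q[:,2:]; p=p*(1+c["k1"]*(p**2).sum(1,keepdims=True))
    return p*[c["fx"],c["fy"]]+[c["cx"],c["cy"]]
def rings(xy,z0=0):
    t=np.linspace(0,2*np.pi,40)
    return [np.c_[xy[0]+r*np.cos(t),xy[1]+r*np.sin(t),0*t+z0+z] for z,r in((0,.03),(.068,.03),(.068,.031),(.08,.031))]
def fit(c,xy0,z0=0,S=4):
    im=c["img"]; u0,v0=np.int32(proj(c,[[*xy0,z0+.04]])[0])-40
    cr=cv2.GaussianBlur(cv2.resize(im[v0:v0+80,u0:u0+80],None,fx=S,fy=S,interpolation=cv2.INTER_CUBIC),(5,5),0)
    m=(cr.max(2)<cv2.threshold(cr.max(2),0,255,cv2.THRESH_OTSU)[0])
    def mask(xy):
        p=np.concatenate([proj(c,r) for r in rings(xy,z0)]); k=np.zeros(m.shape,np.uint8)
        cv2.fillConvexPoly(k,cv2.convexHull(np.int32(np.round(((p-[u0,v0]+.5)*S)))),1); return k>0
    best=(-1,)
    for step,n in((.005,8),(.001,6)):
        b=best[1] if len(best)>1 else np.array(xy0)
        for i in range(-n,n+1):
            for j in range(-n,n+1):
                xy=b+[i*step,j*step]; k=mask(xy); s=(k&m).sum()/(k|m).sum()
                if s>best[0]: best=(s,xy)
    k=mask(best[1]); cs=cv2.findContours(k.astype(np.uint8),0,1)[0]; cv2.drawContours(cr,cs,-1,(0,0,255),1)
    return best[0],best[1],cr[:240,:]if 0 else cr
E
python3 - <<'E'
from h import *
rows=[]
for n in("top","side"):
    c=read_camera(n); r=[]
    for xy in((.503,.24),(.552,.005),(.519,-.253)):
        s,p,i=fit(c,xy); print(n,round(s,3),np.round(p,3)); r.append(cv2.resize(i,(260,260)))
    rows.append(np.hstack(r))
cv2.imwrite("pics/fit.png",np.vstack(rows))
E
```

```text
top 0.573 [0.501 0.238]
top 0.457 [ 0.546 -0.001]
top 0.573 [ 0.52  -0.252]
side 0.504 [0.5   0.235]
side 0.462 [ 0.546 -0.003]
side 0.624 [ 0.519 -0.253]
```

View pics/fit.png

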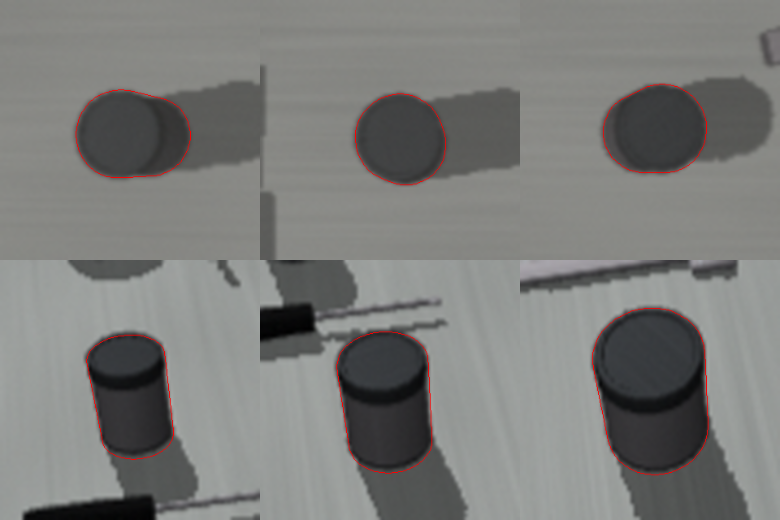

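```bash
python3 -m inch '[[[32.5,-27.7,0,0],[32.5,-27.7,0,0],[32.5,-27.7,0,0],[32.5,-27.7,0,0],[32.5,-27.7,0,0],[32.5,-27.7,0,0],[32.5,-27.7,0,0],[32.5,-27.7,0,0],[32.5,-27.7,0,0],[32.5,-27.7,0,0]]]' -1 20
python3 -m inch '[[[0,0,0,0.1],[0,0,0,0.1],[0,0,0,0.077],[0,0,0,0]]]'
```

```text
time: 2.25
tool_pos: [0.3811, -0.1486, 0.2269]
tool_rot: [3.141, -0.0, 0.277]
contact_force: [0.4, -0.4, -0.6]
opening: 0.0916
time: 2.75
tool_pos: [0.3804, -0.1497, 0.2268]
tool_rot: [3.141, -0.0, 0.001]
contact_force: [0.2, 0.0, -0.8]
opening: 0.0914
```

```bash
python3 -m inch '[[[12.1,-38.6,0,0],[12.1,-38.6,0,0],[12.1,-38.6,0,0],[12.1,-38.6,0,0],[12.1,-38.6,0,0],[12.1,-38.6,0,0],[12.1,-38.6,0,0],[12.1,-38.6,0,0],[12.1,-38.6,0,0],[12.1,-38.6,0,0]]]'
python3 -m inch '[[[0,0,30,0],[0,0,30,0],[0,0,20,0],[0,0,10,0],[0,0,0,0],[0,0,0,0]]]'
```

```text
time: 4.0
tool_pos: [0.5018, 0.2375, 0.2267]
tool_rot: [3.141, -0.0, 0.002]
contact_force: [0.8, -1.0, 0.4]
opening: 0.0917
time: 4.75
tool_pos: [0.5021, 0.2363, 0.1376]
tool_rot: [-3.141, -0.002, 0.0]
contact_force: [0.7, 0.3, 1.2]
opening: 0.092
```

```bash
python3 -m inch '[[[0,0,20,0],[0,0,20,0],[0,0,20,0],[0,0,20,0],[0,0,16,0],[0,0,10,0],[0,0,0,0],[0,0,0,0]]]'
python3 -m inch '[[[0,0,0,0],[0,0,0,0],[0,0,0,0],[0,0,0,0],[0,0,0,0],[0,0,0,0],[0,0,0,0],[0,0,0,0]]]' 1 25
```

```text
time: 5.75
tool_pos: [0.502, 0.2364, 0.0313]
tool_rot: [-3.141, -0.001, -0.0]
contact_force: [-0.2, 0.5, 0.0]
opening: 0.0919
time: 6.75
tool_pos: [0.5021, 0.237, 0.0311]
tool_rot: [-3.14, -0.002, -0.0]
contact_force: [1.0, 5.2, 1.2]
opening: 0.0595
```

```bash
python3 -m inch '[[[0,0,-8,0],[0,0,-12,0],[0,0,-14,0],[0,0,-10,0],[0,0,-6,0],[0,0,0,0],[0,0,0,0],[0,0,0,0],[0,0,0,0]]]'
python3 -m inch '[[[0,0,0,0]]]';python3 -m inch '[[[0,0,0,0],[0,0,0,0]]]'
python3 - <<'E'
from h import *
o=observe();print(o["contact_force"],o["joint_efforts"])
c=read_camera("side");z0=.05
s,p,i=fit(c,(.501,.236),.05);print(s,p);cv2.imwrite("pics/l1.png",c["img"])
o=observe();print(o["contact_force"],o["joint_efforts"])
E
```

```text
time: 7.88
tool_pos: [0.5014, 0.2362, 0.0803]
tool_rot: [3.141, 0.001, -0.0]
contact_force: [0.7, -0.9, -7.9]
opening: 0.0599
time: 8.0
tool_pos: [0.5014, 0.2362, 0.0805]
tool_rot: [3.141, 0.0, -0.0]
contact_force: [0.7, 0.3, -7.9]
opening: 0.0596
time: 8.25
tool_pos: [0.5015, 0.2362, 0.0807]
tool_rot: [3.141, 0.0, -0.0]
contact_force: [0.1, 0.2, -8.1]
opening: 0.06
[ 0.14395125  0.17309303 -8.10969758] [-1.63960613e-03 -5.33406794e+01 -2.22048891e+01  1.20851441e-02
 -7.36107258e-02 -2.20698935e-04]
0.44331567466500466 [0.499 0.238]
[ 0.42350216  0.27068288 -8.15535616] [-5.62686328e-04 -5.33449423e+01 -2.22071493e+01  1.21256706e-02
 -7.38896546e-02 -2.24355199e-04]
```

View pics/l1.png

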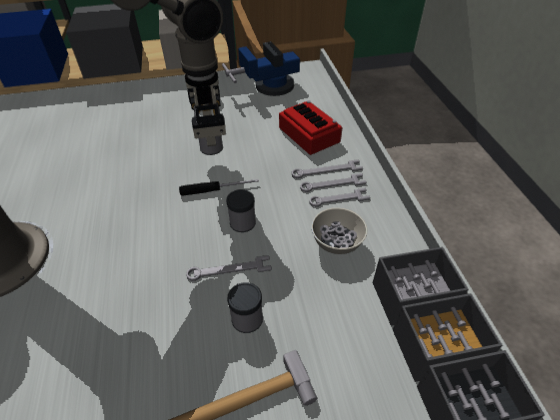

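The picture shows the left tin held upright and clear of the bench (around row 145, col 210). The load reads about 8.1 N, roughly 0.83 kg, so this is likely the full one. Next I put it back.

```bash
python3 -m inch '[[[0,0,8,0],[0,0,12,0],[0,0,12,0],[0,0,9,0],[0,0,5,0],[0,0,3,0],[0,0,1,0],[0,0,0,0],[0,0,0,0]]]'
python3 -m inch '[[[0,0,0,0],[0,0,0,0],[0,0,0,0],[0,0,0,0],[0,0,0,0],[0,0,0,0]]]' -1
python3 -m inch '[[[0,0,-15,0],[0,0,-20,0],[0,0,-25,0],[0,0,-25,0],[0,0,-20,0],[0,0,-15,0],[0,0,0,0]]]'
```

```text
time: 9.43
tool_pos: [0.5016, 0.2362, 0.0311]
tool_rot: [-3.142, -0.001, -0.0]
contact_force: [-1.7, -0.2, -3.6]
opening: 0.0597
time: 10.18
tool_pos: [0.5015, 0.2362, 0.0307]
tool_rot: [3.142, 0.0, -0.0]
contact_force: [0.1, 0.0, 0.2]
opening: 0.0919
time: 11.05
tool_pos: [0.5021, 0.2364, 0.1521]
tool_rot: [-3.141, -0.003, -0.0]
contact_force: [-0.5, -0.1, 0.2]
opening: 0.0918
```

```bash
python3 -m inch '[[[5.5,29.8,0,0],[5.5,29.8,0,0],[5.5,29.8,0,0],[5.5,29.8,0,0],[5.5,29.8,0,0],[5.5,29.8,0,0],[5.5,29.8,0,0],[5.5,29.8,0,0],[0,0,0,0],[0,0,0,0]]]'
python3 - <<'E'
from h import *
for n in ("side","top"):
    c=read_camera(n); print(n,[ (round(s,2),np.round(p,3)) for s,p,_ in (fit(c,(.501,.236)),fit(c,(.546,-.002)))])
E
```

```text
time: 12.3
tool_pos: [0.5449, -0.0016, 0.1501]
tool_rot: [-3.141, 0.001, -0.0]
contact_force: [0.2, 0.6, -0.2]
opening: 0.092
side [(np.float64(0.24), array([0.512, 0.19 ])), (np.float64(0.4), array([ 0.546, -0.003]))]
top [(np.float64(0.33), array([0.5  , 0.234])), (np.float64(0.14), array([0.592, 0.042]))]
```

Left tin is back in place (the top camera fit agrees; the side and mid fits are confused by the arm). Now the middle tin.

```bash
python3 -m inch '[[[0,0,20,0],[0,0,22,0],[0,0,22,0],[0,0,22,0],[0,0,18,0],[0,0,10,0],[0,0,5,0],[0,0,0,0],[0,0,0,0]]]'
python3 -m inch '[[[0,0,0,0],[0,0,0,0],[0,0,0,0],[0,0,0,0],[0,0,0,0],[0,0,0,0],[0,0,0,0],[0,0,0,0]]]' 1 25
python3 -m inch '[[[0,0,-8,0],[0,0,-12,0],[0,0,-14,0],[0,0,-10,0],[0,0,-6,0],[0,0,0,0],[0,0,0,0],[0,0,0,0],[0,0,0,0]]]'
python3 -m inch '[[[0,0,0,0],[0,0,0,0],[0,0,0,0]]]'
```

```text
time: 13.52
tool_pos: [0.5459, -0.0022, 0.0323]
tool_rot: [3.141, -0.001, -0.0]
contact_force: [0.7, -0.5, 0.4]
opening: 0.0917
time: 14.52
tool_pos: [0.5455, -0.0021, 0.0318]
tool_rot: [-3.142, -0.0, -0.0]
contact_force: [-0.3, 3.4, 2.7]
opening: 0.0602
time: 15.65
tool_pos: [0.5453, -0.0022, 0.0814]
tool_rot: [3.142, 0.001, -0.0]
contact_force: [0.2, -0.2, -2.2]
opening: 0.0602
time: 16.02
tool_pos: [0.5454, -0.0022, 0.0817]
tool_rot: [3.141, 0.0, -0.0]
contact_force: [-0.7, 0.4, -1.6]
opening: 0.0606
```

```bash
python3 - <<'E'
from h import *
c=read_camera("side");cv2.imwrite("pics/m1.png",cv2.resize(c["img"][60:360,120:420],(600,600)))
E
```

```text
(no output)
```

View pics/m1.png

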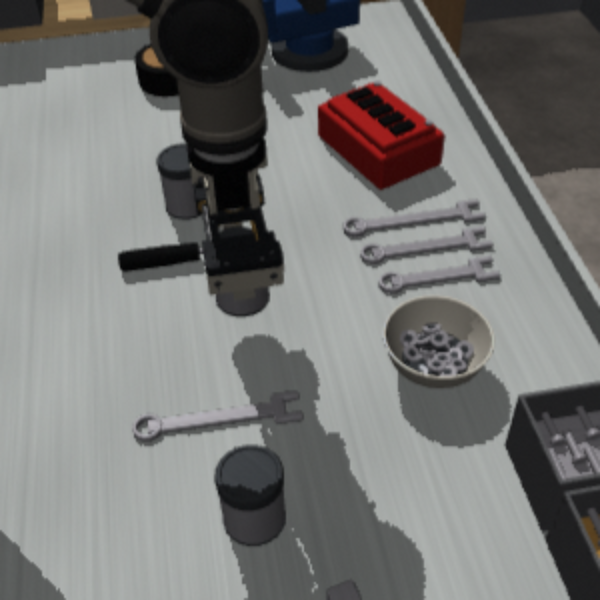

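The middle tin is held clear (crop row 295, col 242), and the left tin stands upright (row 180, col 180). The middle one is light, about 2 N. I put it down and move to the right tin.

```bash
python3 -m inch '[[[0,0,8,0],[0,0,12,0],[0,0,12,0],[0,0,9,0],[0,0,5,0],[0,0,3,0],[0,0,1,0],[0,0,0,0],[0,0,0,0]]]'
python3 -m inch '[[[0,0,0,0],[0,0,0,0],[0,0,0,0],[0,0,0,0],[0,0,0,0],[0,0,0,0]]]' -1
python3 -m inch '[[[0,0,-15,0],[0,0,-20,0],[0,0,-25,0],[0,0,-25,0],[0,0,-20,0],[0,0,-15,0],[0,0,0,0]]]'
python3 -m inch '[[[-3.2,31.3,0,0],[-3.2,31.3,0,0],[-3.2,31.3,0,0],[-3.2,31.3,0,0],[-3.2,31.3,0,0],[-3.2,31.3,0,0],[-3.2,31.3,0,0],[-3.2,31.3,0,0],[0,0,0,0],[0,0,0,0]]]'
```

```text
time: 17.2
tool_pos: [0.5456, -0.0022, 0.032]
tool_rot: [3.141, -0.001, -0.0]
contact_force: [-0.2, 0.1, -1.8]
opening: 0.061
time: 17.95
tool_pos: [0.5455, -0.0022, 0.0317]
tool_rot: [3.141, -0.0, -0.0]
contact_force: [-0.4, -0.4, -0.1]
opening: 0.0916
time: 18.82
tool_pos: [0.5461, -0.0023, 0.1531]
tool_rot: [3.141, -0.003, -0.0]
contact_force: [-0.6, 0.4, -0.1]
opening: 0.0916
time: 20.08
tool_pos: [0.5194, -0.2518, 0.151]
tool_rot: [-3.14, 0.001, -0.0]
contact_force: [-0.2, 0.2, 1.3]
opening: 0.0912
```

```bash
python3 -m inch '[[[0,0,20,0],[0,0,22,0],[0,0,22,0],[0,0,22,0],[0,0,18,0],[0,0,10,0],[0,0,6,0],[0,0,0,0],[0,0,0,0]]]'
python3 -m inch '[[[0,0,0,0],[0,0,0,0],[0,0,0,0],[0,0,0,0],[0,0,0,0],[0,0,0,0],[0,0,0,0],[0,0,0,0]]]' 1 25
python3 -m inch '[[[0,0,-8,0],[0,0,-12,0],[0,0,-14,0],[0,0,-10,0],[0,0,-6,0],[0,0,0,0],[0,0,0,0],[0,0,0,0],[0,0,0,0]]]'
python3 -m inch '[[[0,0,0,0],[0,0,0,0],[0,0,0,0]]]'
python3 - <<'E'
from h import *
c=read_camera("side");cv2.imwrite("pics/r1.png",c["img"])
E
```

```text
time: 21.2
tool_pos: [0.5202, -0.2528, 0.0324]
tool_rot: [3.141, -0.001, -0.0]
contact_force: [0.2, -0.3, 0.1]
opening: 0.0922
time: 22.2
tool_pos: [0.5197, -0.2522, 0.0318]
tool_rot: [-3.141, 0.0, -0.0]
contact_force: [-0.4, 4.1, 4.5]
opening: 0.0607
time: 23.32
tool_pos: [0.5197, -0.2525, 0.0814]
tool_rot: [-3.141, 0.0, -0.0]
contact_force: [-0.3, 0.4, -5.0]
opening: 0.0606
time: 23.7
tool_pos: [0.5198, -0.2526, 0.0817]
tool_rot: [3.142, 0.0, -0.0]
contact_force: [0.9, 0.2, -3.9]
opening: 0.0604
```

View pics/r1.png

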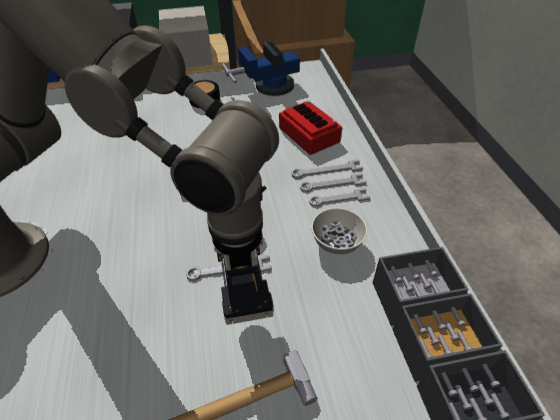

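The gripper hides the right tin here, but its shadow at (345, 262) is clear of it and the load is about 4.4 N. The left tin is therefore heaviest (8.1, 1.8 and 4.4 N).

```bash
python3 -m inch '[[[0,0,8,0],[0,0,12,0],[0,0,12,0],[0,0,9,0],[0,0,5,0],[0,0,3,0],[0,0,1,0],[0,0,0,0],[0,0,0,0]]]'
python3 -m inch '[[[0,0,0,0],[0,0,0,0],[0,0,0,0],[0,0,0,0],[0,0,0,0],[0,0,0,0]]]' -1
python3 -m inch '[[[0,0,-15,0],[0,0,-20,0],[0,0,-25,0],[0,0,-25,0],[0,0,-20,0],[0,0,-15,0],[0,0,0,0]]]'
python3 -m inch '[[[-1.8,-48.8,0,0],[-1.8,-48.8,0,0],[-1.8,-48.8,0,0],[-1.8,-48.8,0,0],[-1.8,-48.8,0,0],[-1.8,-48.8,0,0],[-1.8,-48.8,0,0],[-1.8,-48.8,0,0],[-1.8,-48.8,0,0],[-1.8,-48.8,0,0]]]'
python3 -m inch '[[[0,0,0,0],[0,0,0,0],[0,0,0,0]]]'
python3 - <<'E'
from h import *
for n in ("side","top"):
    c=read_camera(n); print(n,[ (round(s,2),np.round(p,3)) for s,p,_ in (fit(c,(.501,.236)),fit(c,(.546,-.002)),fit(c,(.52,-.2525)))])
    cv2.imwrite(f"pics/{n}9.png",c["img"])
E
```

```text
time: 24.88
tool_pos: [0.52, -0.2527, 0.032]
tool_rot: [3.141, -0.001, -0.0]
contact_force: [-0.2, 0.0, -4.5]
opening: 0.0605
time: 25.62
tool_pos: [0.5198, -0.2526, 0.0317]
tool_rot: [3.141, -0.0, -0.0]
contact_force: [0.7, 0.3, -0.0]
opening: 0.0917
time: 26.5
tool_pos: [0.5204, -0.2529, 0.1533]
tool_rot: [3.14, -0.002, -0.0]
contact_force: [0.5, 0.5, -0.3]
opening: 0.0917
time: 27.75
tool_pos: [0.5012, 0.2368, 0.1508]
tool_rot: [3.141, 0.001, -0.0]
contact_force: [0.7, 0.2, 0.4]
opening: 0.0918
time: 28.12
tool_pos: [0.502, 0.2341, 0.1514]
tool_rot: [3.141, 0.001, -0.002]
contact_force: [-0.6, 0.1, 0.5]
opening: 0.0918
side [(np.float64(0.44), array([0.5  , 0.222])), (np.float64(0.39), array([ 0.54 , -0.048])), (np.float64(0.3), array([ 0.529, -0.282]))]
top [(np.float64(0.31), array([0.502, 0.232])), (np.float64(0.24), array([0.543, 0.001])), (np.float64(0.15), array([ 0.525, -0.298]))]
```

View pics/side9.png

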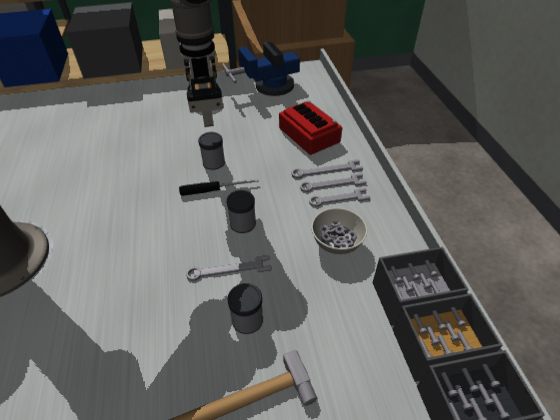

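All three tins stand upright at their original pixels: (152,211), (210,241) and (308,245). The shadows spoil the fits, but the picture itself is clear. Now I grasp and raise the left tin.

```bash
python3 -m inch '[[[0,0,20,0],[0,0,22,0],[0,0,22,0],[0,0,22,0],[0,0,18,0],[0,0,10,0],[0,0,6,0],[0,0,0,0],[0,0,0,0]]]'
python3 -m inch '[[[0,0,0,0],[0,0,0,0],[0,0,0,0],[0,0,0,0],[0,0,0,0],[0,0,0,0],[0,0,0,0],[0,0,0,0]]]' 1 30
python3 -m inch '[[[0,0,-8,0],[0,0,-15,0],[0,0,-24,0],[0,0,-28,0],[0,0,-30,0],[0,0,-30,0],[0,0,-28,0],[0,0,-20,0],[0,0,-12,0],[0,0,-5,0]]]'
python3 -m inch '[[[0,0,0,0],[0,0,0,0],[0,0,0,0],[0,0,0,0],[0,0,0,0],[0,0,0,0],[0,0,0,0],[0,0,0,0],[0,0,0,0]]]'
python3 - <<'E'
from h import *
c=read_camera("side"); cv2.imwrite("pics/end.png",c["img"])
o=observe(); print(o["contact_force"],o["torque"],o["qvel"])
E
```

```text
time: 29.35
tool_pos: [0.5023, 0.2355, 0.0323]
tool_rot: [-3.141, -0.001, -0.0]
contact_force: [0.0, -0.1, 0.6]
opening: 0.0918
time: 30.35
tool_pos: [0.5021, 0.2357, 0.0318]
tool_rot: [-3.141, -0.001, -0.0]
contact_force: [-0.6, 3.3, 1.3]
opening: 0.0599
time: 31.6
tool_pos: [0.5017, 0.2352, 0.2321]
tool_rot: [3.141, -0.0, -0.0]
contact_force: [0.3, 0.5, -7.6]
opening: 0.0599
time: 32.72
tool_pos: [0.5019, 0.2354, 0.2317]
tool_rot: [3.142, -0.0, -0.0]
contact_force: [0.5, 0.7, -7.0]
opening: 0.0593
[ 0.15788147 -0.69555727 -7.51087841] [ 0.03019884 -0.02522783 -0.01557796] [ 0.00063552  0.00192875 -0.0006681  -0.00138783  0.00054154 -0.00107327]
```

View pics/end.png

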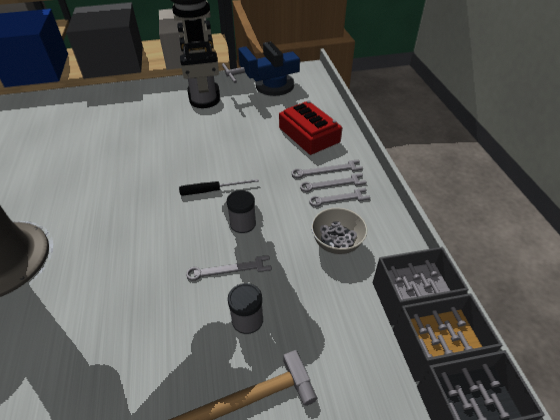

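The left tin is held high (about row 80, col 202, in front of the black pot). The other two tins, the tools and the bowl are where they were.

```bash
python3 -c "
from cell import *
print(hand_in())"
```

```text
the job is handed in; nothing more can be done
None
```

I hefted all three tins from left to right, about 5 cm each, and put each one back upright where it stood. The left tin was the heaviest: it loaded the gripper with about 8.1 N, against about 2 N for the middle tin and 4.4 N for the right. I picked it up again, held it still and upright with its underside about 20 cm above the bench, and handed in at about 33 s of the 72 s limit.

**Last checks:**
- **Held tin:** the tool was at z = 0.232 m with the arm still. The opening was 59 mm and the load 7.0–7.6 N, slightly below the 8.1 N of the first heft but within sensor noise.
- **Everything else:** the final picture shows the middle and right tins, the tools and the bowl at their starting pixels.

**Checks that disagreed or could not confirm:**
- After the tins were put back, the outline fits were unreliable because of shadows and the arm (overlap 0.15–0.44). I relied on the picture for their positions instead.
- The early network fix for the left tin differed by 22 mm in y between the two cameras. The first outline fits, made before anything moved, agreed to within 3 mm, so I used those.
- During its heft, the right tin was hidden by the gripper. I judged it lifted from the load and the opening.

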